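# Free the stuck sorting plate and close up the vial racks

### The arm

A 7-joint arm with a two-finger parallel gripper is mounted at the origin on the work surface. World frame = base frame: x ahead of the robot, y to its left, z up, the work surface at z = 0. Lengths are in m, angles in rad, forces in N, time in s.
With the tool pointing down it reaches from about 0.425 to 1.025 m from the base axis. Payload 3.6 kg.
Tool frame: the origin (TCP) lies at the very end of the fingers, on their centre line; the grasp point (between the pads) lies env.grasp_offset behind it (env.grasp_offset is the distance from the TCP to the grasp point, in m); z points along the fingers, y is the line along which they close (so a half turn about z gives the same grasp; the last joint's range is limited). The gripper opens to 85 mm and grips with 20 to 120 N. Pads are 22 mm wide; open, the fingers measure 114 mm over their backs; the gripper's body (76 mm by 85 mm) begins 54 mm behind the grasp point. The pads swing forward as they close: fully open they stand 13 mm farther back than shut.
Start: joints at [1.194, 0.591, 0.048, 1.609, -0.033, 0.943, -0.034], TCP at [0.202, -0.696, 0.231] pointing down, gripper open.
Joint ranges: [-2.69, 2.69], [-0.47, 2.24], [-1.27, 1.36], [0.19, 2.51], [-1.53, 4.68], [0.08, 2.07], [-3.09, 3.09]. Speed limits (rad/s): [2.57, 2.57, 3.14, 3.14, 3.14, 3.14, 3.14].

### API

Orientations are given as a 3x3 rotation matrix whose columns are the frame's x, y, z axes.
In Python, from rig import env, kinematics, status, imaging, job gives the robot as it stands. Calls block until the motion is done:
- env.goto(position, orientation): joint-space move of the TCP to a pose.
- env.move_linear(position, attitude=None, vel=0.15): straight line of the TCP; attitude=None keeps the orientation; vel is the mean speed in m/s.
- env.move_joints(angles): joint-space move.
- env.set_gripper(opening): opening from 0.0 (shut) to 1.0 (fully open); the grip force is fixed at half the most; returns when the fingers have stopped.
- env.dwell(seconds).
- kinematics.solve_ik(position, orientation): joint angles nearest the present ones, or None.
- status.state(): the state.
- imaging.get_image(name): name is "scene" or "top" or "wrist"; returns (picture, depth): 420x560x3 uint8, red, green, blue; 420x560 float32, m along the optical axis (not along the pixel's ray), 0 where there is no reading.
- imaging.camera_model(name): a dict with "fov_y" (degrees; the focal length in pixels is half the picture's height over the tangent of half this angle, whatever the lens; pixels are square), "cx", "cy" (the principal point, pixels), "extrinsics" (4x4, takes a point from world to camera coordinates); the wrist camera has in their place "mount" (4x4, takes a point from camera to tool coordinates, whose origin is the TCP and whose axes are the flange's). Camera axes: x right, y down, z forward; pixel columns grow to the right and rows downward; lengths in m; the calibration is good to about 2 mm. A picture is of the moment at which its call begins: read the wrist's pose just before it. camera_model takes no time and is no camera call.
A pose or a line that the arm cannot do raises env.PlanningError and nothing moves.
- job.hand_in(): hands the job in; it is judged then, once.
The state is a dict: "time_s": time; "joint_pos": joint angles; "qd": joint speeds; "joint_efforts": joint torques, N m; "tcp_pos": TCP position; "orientation": TCP orientation; "force": force on the tool from outside, world axes, zero at the start; "wrist_torque": the same for the moment, N m; "gripper_width": opening from 0.0 (shut) to 1.0 (fully open); "grip_force": force on a finger pad.
Only numpy, scipy, OpenCV 4.12 (cv2) and the standard library are available. Lean on these libraries where they do the work, as an engineer would, in place of code of your own. Each camera call takes 0.05 s, during which the arm holds its last target. There are 200 camera calls.

### The job

A black sorting plate has slipped down between the two white vial racks and holds them apart. First take the plate out and put it in the steel tray; then slide the loose empty rack up against the screwed-down rack, so that the gap is closed along the whole joint and the long sides of the two racks run on in line. Leave the vials standing in their rack, and do not disturb the jar or the spoon.

Things in the scene. Friction and masses are not known exactly. Their poses are not given: they have to be found in the camera images.
- fixed_rack: White plastic rack of 2 x 4 open cells, walls and floor 3 mm, 60 (x) x 117 (y) x 50 (z) mm, screwed to the bench: it cannot move. A steel tab (50 x 22 x 4 mm) sticks out at the foot of its +y end; three vials stand in its +y half, tops 98 mm above the bench. Origin: centre of the underside; y along its length; its -y end faces the plate and the loose rack; z up.
- fixed_face (a point): Middle of the fixed rack's -y end face, 25 mm above the bench; axes as those of the fixed rack.
- loose_rack: Loose empty rack of the same make, 60 (x) x 117 (y) x 50 (z) mm, about 0.25 kg, no tab. Stands parallel to the fixed rack on its -y side, across an 11 to 12 mm gap, shifted 10 to 22 mm in -x (towards the robot). It slides on the bench and can be gripped over its 60 mm width. Origin: centre of the underside; axes as the fixed rack's. Its +y end is to meet the fixed rack's -y end.
- loose_corner_near (a point): On the loose rack's +y end face, at its vertical edge on the -x side (towards the robot), 25 mm above the rack's underside.
- loose_corner_far (a point): On the loose rack's +y end face, at its vertical edge on the +x side, 25 mm above the rack's underside.
- plate: Black plastic sorting plate, 56 (x) x 10 (y) x 85 (z) mm, about 70 g, standing on edge on the bench in the gap between the racks (about 1 to 2 mm of play); its top 35 mm stand out above the racks. Origin: centre of its lower edge face; y is its thickness, z up.
- plate_mid (a point): Middle of the plate.
- plate_top (a point): Middle of the plate's top edge.
- tray: Open stainless tray, outside 160 (x) x 140 (y) x 25 (z) mm, walls and floor 4 mm, 0.8 kg, loose on the bench to the robot's right of the racks. Origin: centre of the underside, z up. The plate may lie, lean or stand in it.
- vial0: Closed clear plastic fly vial with white stopper, 23 mm diameter, 95 mm tall, standing in a cell of the fixed rack at (-14, 43) mm in the rack's x, y. Origin: centre of its foot. Bystander.
- vial1: Closed clear plastic fly vial with white stopper, 23 mm diameter, 95 mm tall, standing in a cell of the fixed rack at (14, 43) mm in the rack's x, y. Origin: centre of its foot. Bystander.
- vial2: Closed clear plastic fly vial with white stopper, 23 mm diameter, 95 mm tall, standing in a cell of the fixed rack at (14, 14) mm in the rack's x, y. Origin: centre of its foot. Bystander.
- jar: Glass jar with white cap, 68 mm diameter, 100 mm tall, standing beyond the racks. Origin: centre of the underside. Bystander.
- spoon: Steel spoon 160 mm long lying on the bench to the robot's left of the racks. Bystander.
There are look-alikes about, which are no part of the job. Leave any blue or pink look-alike of the loose_rack alone.

How it is judged:
On the way, in this order (a step that is already met when the one before it is completed fails the run):
1. the plate is in the tray (x of plate_mid in the frame of tray between -0.07 and 0.07 m and y of plate_mid in the frame of tray between -0.06 and 0.06 m and z of plate_mid in the frame of tray between 0 and 0.055 m), for 0.2 s.
2. the loose rack is butted against the fixed rack, in line with it (y of loose_corner_near in the frame of fixed_face between -0.003 and 0.003 m and y of loose_corner_far in the frame of fixed_face between -0.003 and 0.003 m and x of loose_rack in the frame of fixed_rack between -0.006 and 0.006 m and angle between loose_rack's own z axis and vertical below 0.05 rad), for 0.2 s.
At the end, for the whole second after the job is handed in: Plate at rest in the tray (its middle within 70 mm in x, 60 mm in y of the tray centre, under 55 mm up); both corners of the loose rack's end face within 3 mm of the fixed rack's face, long sides in line within 6 mm, the loose rack upright (0.05 rad) and at rest (all of step 1 and all of step 2 and linear speed of each of plate, loose_rack below 0.02 m/s); the robot touches nothing.
It fails at once if a vial is tipped over 0.5 rad or shifted more than 30 mm (angle between any of vial0, vial1, vial2's own z axis and vertical above 0.5 rad or distance of any of vial0, vial1, vial2 from where it was at the start of the episode above 0.03 m).
It fails at once if the jar or the spoon is moved more than 30 mm (distance of any of jar, spoon from where it was at the start of the episode above 0.03 m).
It also fails if it takes over 58 s, if anything falls off the work surface, if the arm or the gripper's body presses on something with over 40 N, if the wrist force passes 120 N, or if a joint passes its speed limit or range.

## Working session

There is one attempt and no reset: what is moved stays moved. The work goes in short steps, each a Python script; the robot and the scene stay as the last script left them, time stands still between calls to the robot, and variables do not carry over. Pictures are saved under pics/ and viewed, at most 10 in all, crops included, and the job is handed in when it is done.

```bash
ls; mkdir -p pics; cat > h.py <<'E'
import numpy as np, cv2
from rig import env, kinematics, status, imaging, job
def cam(name, save=None):
    s=status.state(); im,d=imaging.get_image(name); m=imaging.camera_model(name)
    f=im.shape[0]/2/np.tan(np.radians(m["fov_y"])/2)
    if "mount" in m:
        T=np.eye(4); T[:3,:3]=s["orientation"]; T[:3,3]=s["tcp_pos"]; C=T@np.array(m["mount"])
    else: C=np.linalg.inv(np.array(m["extrinsics"]))
    v,u=np.mgrid[:im.shape[0],:im.shape[1]]
    P=np.stack([(u-m["cx"])/f*d,(v-m["cy"])/f*d,d],-1)@C[:3,:3].T+C[:3,3]
    P[d==0]=np.nan
    if save: cv2.imwrite("pics/"+save,im[...,::-1])
    return im,P,m
E
python3 - <<'E'
from h import *
s=status.state(); print({k:np.round(v,3).tolist() for k,v in s.items()}, env.grasp_offset)
for n in ("scene","top"):
    im,P,m=cam(n,n+"0.png"); print(n,im.shape,m)
    np.savez("pics/%s0.npz"%n,im=im,P=P)
a=cv2.imread("pics/scene0.png");
E
```

```text
pics
{'time_s': 0.0, 'joint_pos': [1.195, 0.592, 0.048, 1.61, -0.033, 0.943, -0.034], 'qd': [-0.0, -0.001, 0.0, -0.001, -0.001, -0.001, -0.001], 'joint_efforts': [-0.001, -54.869, 1.546, -19.812, 0.009, 0.009, -0.0], 'tcp_pos': [0.202, -0.695, 0.23], 'orientation': [[0.96, 0.279, -0.001], [0.279, -0.96, 0.002], [-0.0, -0.002, -1.0]], 'force': [-0.554, -0.56, 0.272], 'wrist_torque': [-0.069, -0.03, 0.029], 'grip_force': 0.0, 'gripper_width': 0.999} 0.0187
scene (420, 560, 3) {'fov_y': 54.9971427333873, 'cx': 276.0945937793743, 'cy': 207.1130952073038, 'extrinsics': array([[-0.86080609,  0.50884337,  0.00955525,  0.45676591],
       [ 0.34506337,  0.59733566, -0.72396227, -0.19527464],
       [-0.37409109, -0.61989397, -0.68977338,  1.22196497],
       [ 0.        ,  0.        ,  0.        ,  1.        ]])}
top (420, 560, 3) {'fov_y': 56.0673527006951, 'cx': 274.76827242836157, 'cy': 210.32788161112848, 'extrinsics': array([[-0.00411775, -0.99996247, -0.00762267,  0.10848869],
       [-0.98833582,  0.00523009, -0.15220038,  0.61872905],
       [ 0.15223454,  0.00690704, -0.98832026,  0.98731599],
       [ 0.        ,  0.        ,  0.        ,  1.        ]])}
```

View pics/top0.png

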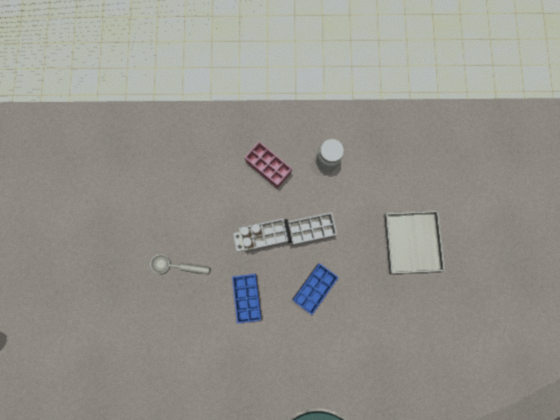

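View pics/scene0.png

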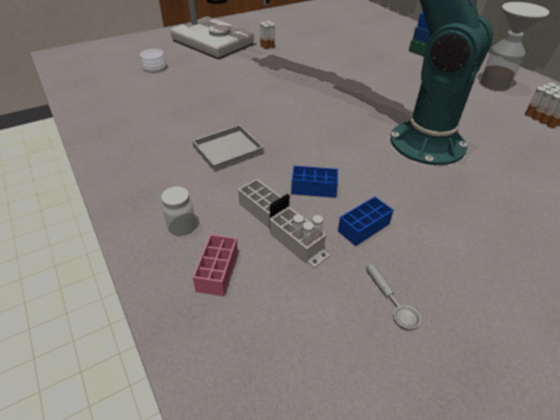

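The top view shows the white tabbed rack with the vials at (262,236), the white empty rack at (312,229), the black plate at (288,231) and the tray at (414,242). The jar is at (331,152) and the spoon at (180,266). Candidates for the loose rack are white (312,229), blue (247,298), blue (315,289) and pink (268,165). I choose the white one beside the plate.

```bash
cat > /tmp/a.py <<'E'
from h import *
d=np.load("pics/top0.npz"); im,P=d["im"],d["P"]
cv2.imwrite("pics/c0.png",cv2.resize(im[190:290,220:350,::-1],None,fx=5,fy=5,interpolation=cv2.INTER_CUBIC))
m=np.zeros(im.shape[:2],bool)
def rect(name,box,lo,hi,extra=None):
    r0,r1,c0,c1=box; Q=P[r0:r1,c0:c1]; k=(Q[...,2]>lo)&(Q[...,2]<hi)
    if extra is not None: k&=extra(im[r0:r1,c0:c1].astype(int))
    q=Q[k]; R=cv2.minAreaRect(q[:,:2].astype(np.float32)*1000)
    print(name,len(q),np.round(R[0],1),np.round(R[1],1),round(R[2],1),"z",np.round(np.percentile(q[:,2],[5,50,95]),4))
w=lambda I:I.min(-1)>110
bl=lambda I:I.max(-1)<70
rect("loose",(205,250,290,345),.035,.058,w)
rect("fixed",(210,260,228,289),.035,.058,w)
rect("plate",(210,250,280,298),.065,.1)
rect("plateb",(210,250,280,298),.06,.1,bl)
rect("tray",(200,285,375,455),.012,.04)
rect("jar",(130,180,310,350),.08,.12)
E
python3 /tmp/a.py
```

```text
loose 309 [572.8   9.1] [ 60.5 116.1] 11.7 z [0.0387 0.0456 0.0515]
fixed 273 [556.8 136.9] [ 60.5 117.6] 12.0 z [0.0395 0.0458 0.052 ]
plate 95 [564.9  73.6] [55.7 10. ] 12.1 z [0.0786 0.0842 0.0866]
plateb 54 [563.4  73.5] [52.7  6.7] 10.5 z [0.0806 0.0844 0.0868]
tray 523 [ 538.  -263.7] [160.  141.6] 2.4 z [0.0138 0.0228 0.027 ]
jar 439 [766.  -39.6] [58.3 57.8] 14.7 z [0.0936 0.0988 0.1018]
```

View pics/c0.png

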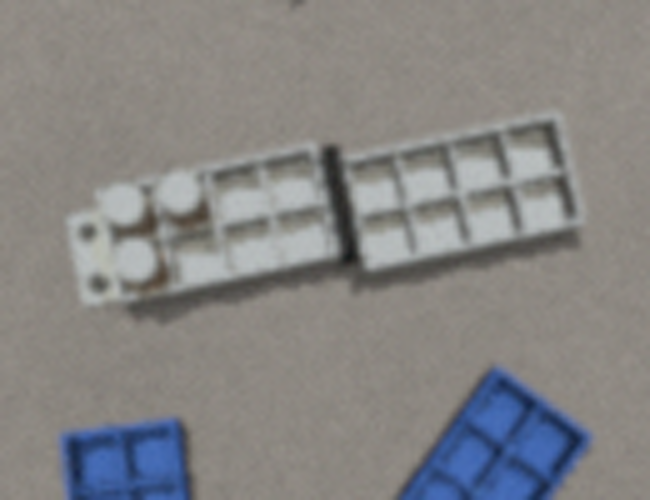

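The crop at about (455,190) confirms the white empty rack beside the black plate. Measured sizes, heights, gap (11.3 mm) and shift (10.8 mm) all fit the description. Next I go above the plate and refine with the wrist camera.

```bash
cat >> h.py <<'E'
def down(deg):
    c,s=np.cos(np.radians(deg)),np.sin(np.radians(deg))
    return np.array([[c,s,0],[s,-c,0],[0,0,-1.]])
def rects(im,P,specs):
    out={}
    for name,c,h,lo,hi,col in specs:
        k=(np.abs(P[...,0]*1000-c[0])<h[0])&(np.abs(P[...,1]*1000-c[1])<h[1])&(P[...,2]>lo)&(P[...,2]<hi)
        I=im.astype(int)
        if col=="w": k&=I.min(-1)>100
        q=P[k]
        if len(q)<10: print(name,"few",len(q)); continue
        R=cv2.minAreaRect(q[:,:2].astype(np.float32)*1000); out[name]=R
        print(name,len(q),np.round(R[0],1),np.round(R[1],1),round(R[2],1),"z95",np.round(np.percentile(q[:,2],95),4))
    return out
E
python3 - <<'E'
from h import *
env.goto([.565,.074,.24],down(12)); print(np.round(status.state()["tcp_pos"],4),status.state()["time_s"])
im,P,m=cam("wrist","w1.png")
np.savez("pics/w1.npz",im=im,P=P)
rects(im,P,[("plate",(565,74),(50,40),.07,.1,""),("loose",(573,5),(50,66),.042,.056,"w"),("fixed",(557,140),(50,66),.042,.056,"w")])
E
```

```text
[0.5653 0.0729 0.2399] 3.0917
plate 753 [566.9  71.9] [55.8  9.6] 11.9 z95 0.0861
loose 2137 [574.4   7.1] [ 60.3 117.2] 11.8 z95 0.0511
fixed 1844 [558.3 135.2] [ 60.5 117.1] 11.9 z95 0.0508
```

View pics/w1.png

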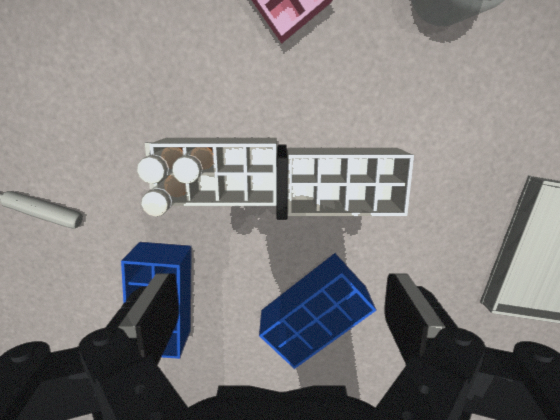

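The wrist view shows the plate at (281,182) between the white racks, and it agrees with the top view within 2 mm. I use the mean of the two and grip.

```bash
python3 - <<'E'
from h import *
R=down(12)
env.set_gripper(.55)
env.move_linear([.566,.0727,.12],R); env.move_linear([.566,.0727,.056],vel=.08)
print(status.state()["force"], status.state()["tcp_pos"])
env.set_gripper(0); s=status.state(); print(s["gripper_width"],s["grip_force"],s["force"])
if s["gripper_width"]>.05:
    env.move_linear([.566,.0727,.17],vel=.08)
    s=status.state(); print(s["gripper_width"],s["grip_force"],s["force"],s["time_s"])
    im,P,m=cam("wrist","w2.png")
    im,P,m=cam("top"); rects(im,P,[("plate",(566,73),(50,40),.1,.18,""),("loose",(573,5),(50,66),.042,.056,"w")])
E
```

```text
[-0.19653475 -0.44825273  0.23061158] [0.56631643 0.07285432 0.05618907]
0.10507730566405213 58.91184747219086 [ 0.0198513  -0.40391408  3.95144613]
0.10456173246133123 58.41504693031311 [-0.24915496  0.47895794 -1.12254458] 7.5083
plate few 0
loose few 0
```

View pics/w2.png

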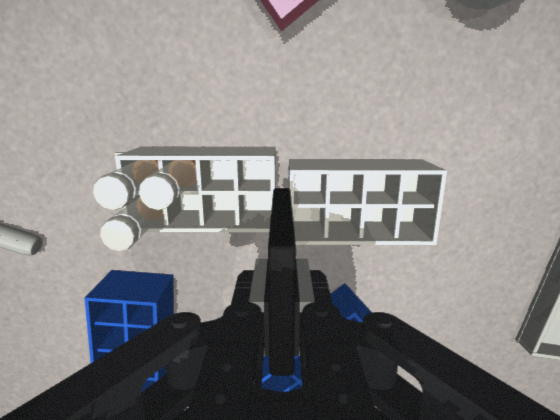

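The plate is gripped (about 9 mm opening, 58 N) and the gap at (282,200) is empty. Now I carry it to the tray.

```bash
python3 - <<'E'
from h import *
R=down(2.4); x,y=.538,-.264
env.move_linear([x,y,.17],R,vel=.25)
env.move_linear([x,y,.085],vel=.15); env.move_linear([x,y,.060],vel=.04)
s=status.state(); print(s["force"],s["tcp_pos"],s["gripper_width"])
env.set_gripper(.4)
env.move_linear([x,y,.20],vel=.12)
print(status.state()["time_s"],status.state()["gripper_width"])
im,P,m=cam("wrist","w3.png")
rects(im,P,[("tray",(538,-264),(110,100),.012,.032,""),("plateTop",(538,-264),(70,60),.06,.1,"")])
E
```

```text
[-2.01981653  0.50221625  8.41843361] [ 0.53756581 -0.26397191  0.06061775] 0.1072527093707708
12.2833 0.4010986182118761
tray 4309 [ 539.2 -266.2] [159.7 140.7] 2.3 z95 0.0259
plateTop 1039 [ 538.4 -264.7] [55.8  9.9] 2.1 z95 0.09
```

View pics/w3.png

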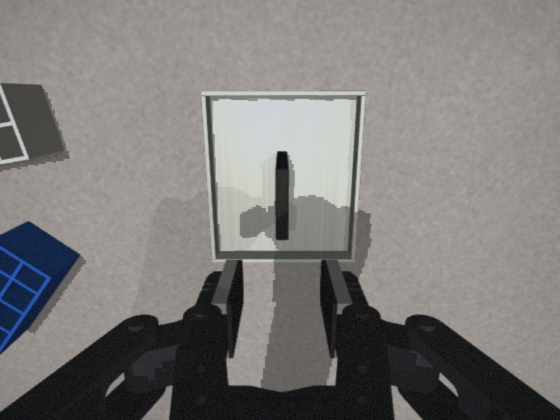

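The plate stands upright at (282,195), in the middle of the tray. Next I look at the racks from above with the gripper turned across the loose rack.

```bash
python3 - <<'E'
from h import *
env.move_linear([.555,-.15,.24],vel=.25)
best=None
for a in (102,-78):
    q=kinematics.solve_ik([.574,.008,.24],down(a)); print(a,None if q is None else np.round(q,2))
    if q is not None:
        c=np.abs(np.array(q)-status.state()["joint_pos"]).max()
        if best is None or c<best[0]: best=(c,a)
a=best[1]; env.goto([.574,.030,.26],down(a)); env.set_gripper(1.0)
print(a,np.round(status.state()["tcp_pos"],4),status.state()["time_s"])
im,P,m=cam("wrist","w4.png")
S=[("loose",(573,6),(50,66),.042,.056,"w"),("fixed",(558,140),(50,66),.042,.056,"w")]
r=rects(im,P,S)
im,P,m=cam("top"); r2=rects(im,P,S)
E
```

```text
102 [ 0.42  0.47 -0.71  1.92  0.39  0.89 -0.27]
-78 [-0.14  0.39  0.06  1.95 -0.03  0.8  -2.99]
102 [0.574 0.03  0.26 ] 14.6333
loose 1796 [574.4   7.2] [ 60.1 117.5] 11.8 z95 0.051
fixed 1897 [559.2 131.6] [ 60.2 109.5] 11.9 z95 0.0509
loose 91 [565.7  42.8] [60.  48.6] 11.8 z95 0.052
fixed 220 [556.7 137.1] [ 60.3 116.5] 12.0 z95 0.0526
```

```bash
python3 - <<'E'
from h import *
g=np.array([.5739,.0078]); yaw=np.radians(11.9); ex=np.array([np.cos(yaw),np.sin(yaw)]); ey=np.array([-ex[1],ex[0]])
env.goto([*g,.12],down(101.9)); 
env.move_linear([*g,.016],vel=.08); s=status.state(); print("dn",s["force"],s["tcp_pos"])
env.set_gripper(0); s=status.state(); print("grip",s["gripper_width"]*85,s["grip_force"],s["force"])
f0=np.array(s["force"]); p=g+ex*.0107
env.move_linear([*p,.016],vel=.03); s=status.state(); print("x",s["force"],s["tcp_pos"])
f0=np.array(s["force"]); p=p+ey*.0085
env.move_linear([*p,.016],vel=.03); s=status.state(); print("y",s["force"],s["tcp_pos"])
for i in range(10):
    s=status.state(); f=(np.array(s["force"])-f0)[:2]@ey
    if f<-10: break
    p=p+ey*.0007; env.move_linear([*p,.016],vel=.02)
s=status.state(); print(i,f,s["force"],(np.array(s["tcp_pos"])[:2]-g)@np.c_[ex,ey],s["tcp_pos"],s["time_s"])
im,P,m=cam("wrist","w5.png")
E
```

```text
dn [0.47581015 0.0737041  0.33321631] [0.57434689 0.00784866 0.01650111]
grip 58.80527626481956 66.37266397476196 [-0.62036607 -0.56100088  5.50952966]
x [-17.85281636  -3.09053987  27.1162031 ] [0.57478528 0.00780093 0.01705261]
y [-6.43590174 -5.98565083 15.14606283] [0.57968997 0.01400082 0.01678521]
5 -10.461020650368926 [ -3.98555728 -10.85902632  14.98583961] [0.00712491 0.00528127] [0.57978277 0.01443695 0.01682212] 19.3583
```

View pics/w5.png

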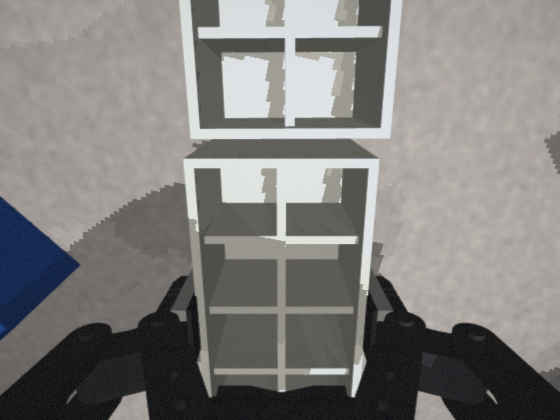

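The picture shows the gap not yet closed (rows 135–158). The gripper is pressing the rack onto the bench (Fz 15 N), so friction holds it back. I unload z and then carry on, using the measured TCP as feedback.

```bash
cat > fb.py <<'E'
from h import *
g=np.array([.5743,.0078]); yaw=np.radians(11.9); ex=np.array([np.cos(yaw),np.sin(yaw)]); ey=np.array([-ex[1],ex[0]])
B=np.c_[ex,ey]
def st():
    s=status.state(); return (np.array(s["tcp_pos"])[:2]-g)@B*1000, np.array(s["force"])[:2]@B, s["force"][2], s["tcp_pos"][2], s["time_s"]
def show(t): r=st(); print(t,np.round(r[0],2),"F",np.round(r[1],1),"Fz %.1f z %.4f t %.2f"%r[2:])
E
python3 - <<'E'
from fb import *
show("start")
p=st()[0]; p=g+B@(p/1000); z=.0168
for i in range(8):
    if st()[2]<3: break
    z+=.0006; env.move_linear([*p,z],vel=.02)
    show("up%.4f"%z)
E
```

```text
start [6.75 5.37] F [-6.7 -8.8] Fz 14.9 z 0.0168 t 19.41
up0.0174 [6.79 6.02] F [-0.6  1. ] Fz -1.2 z 0.0171 t 19.94
```

```bash
python3 - <<'E'
from fb import *
z=.0176
c=g+B@(np.array([10.7,6.0])/1000); env.move_linear([*c,z],vel=.03); show("x")
im,P,m=cam("wrist")
S=[("loose",(580,15),(60,70),.042,.056,"w"),("fixed",(556,145),(50,66),.042,.056,"w")]
y=6.0
while y<9: y+=1.5; env.move_linear([*(g+B@(np.array([10.7,y])/1000)),z],vel=.03)
show("y9")
for i in range(10):
    y+=.6; env.move_linear([*(g+B@(np.array([10.7,y])/1000)),z],vel=.03); show("y%.1f"%y)
    if st()[1][1]<-12: break
cam("wrist","w6.png")
E
```

```text
x [11.33  6.46] F [ 0.2 -0.9] Fz -1.7 z 0.0176 t 20.23
y9 [10.66  9.21] F [-0.2  0.1] Fz -2.3 z 0.0176 t 20.77
y9.6 [10.7   9.66] F [-0.3  0.1] Fz -1.9 z 0.0176 t 21.02
y10.2 [10.72 10.27] F [ 0.6 -0.5] Fz -1.8 z 0.0176 t 21.27
y10.8 [10.69 10.88] F [-0.1  0.9] Fz -2.0 z 0.0176 t 21.52
y11.4 [10.7  11.39] F [0.8 0.2] Fz -1.8 z 0.0176 t 21.77
y12.0 [10.66 11.46] F [ 0.3 -2. ] Fz -0.9 z 0.0176 t 22.02
y12.6 [10.64 11.47] F [-0.4 -3.4] Fz 0.0 z 0.0177 t 22.27
y13.2 [10.65 11.5 ] F [-0.6 -4.3] Fz -0.1 z 0.0177 t 22.52
y13.8 [10.64 11.5 ] F [ 0.  -5.7] Fz 0.1 z 0.0177 t 22.77
y14.4 [10.63 11.51] F [-0.4 -6.8] Fz 0.3 z 0.0177 t 23.02
y15.0 [10.62 11.49] F [-0.8 -7.4] Fz 0.6 z 0.0177 t 23.27
```

View pics/w6.png

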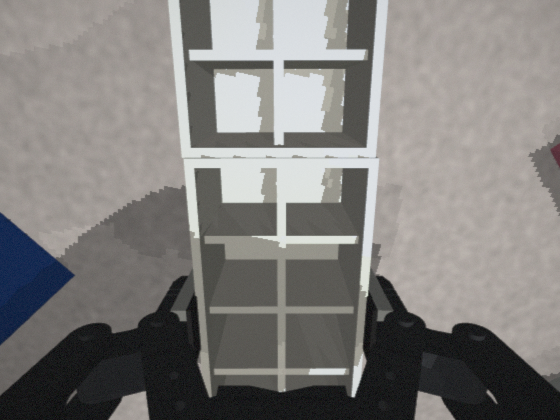

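The joint is closed at row 157, with both sides in line within about 1 mm. Next I unload the push, release, back off upwards and check.

```bash
python3 - <<'E'
from fb import *
c=g+B@(np.array([10.65,11.9])/1000)
env.move_linear([*c,.0172],vel=.02); show("rel")
env.set_gripper(1.0); show("open")
env.move_linear([*c,.14],vel=.08)
back=c-B[:,1]*.02
env.move_linear([*(c+ey*.02),.27],vel=.2); env.dwell(.3)
im,P,m=cam("wrist","w7.png"); show("up")
r=rects(im,P,[("both",(572,80),(90,150),.042,.056,"w")])
# joint measurement: rim points in the rack frame
k=(P[...,2]>.044)&(P[...,2]<.056)&(im.min(-1)>100)
q=(P[k][:,:2]-c)@B*1000
for lo,hi in ((-55,-35),(-30,-5),(5,30),(35,52),(65,85),(90,105)):
    t=q[(q[:,1]>lo)&(q[:,1]<hi)&(np.abs(q[:,0])<45)]
    if len(t): print(lo,hi,np.round([t[:,0].min(),t[:,0].max()],1))
cam("top","t7.png")
E
python3 - <<'E'
import cv2,numpy as np
a=cv2.imread("pics/w7.png"); b=cv2.imread("pics/t7.png")
cv2.imwrite("pics/m7.png",np.vstack([cv2.resize(a,(400,300)),cv2.resize(b,(400,300))]))
E
```

```text
rel [10.74 11.48] F [ 0.1 -4.4] Fz -0.2 z 0.0172 t 23.63
open [10.78 13.  ] F [-0.  0.] Fz -0.1 z 0.0173 t 24.02
up [10.3  31.82] F [-0.2  0.6] Fz 0.0 z 0.2692 t 26.86
both 3684 [570.9  77.7] [ 60.8 235.1] 12.2 z95 0.051
-55 -35 [-29.3  30.7]
-30 -5 [-29.3  30.3]
5 30 [-28.9  30.7]
35 52 [-29.2  30.9]
65 85 [-30.1  30. ]
90 105 [-29.8  29.6]
```

View pics/m7.png

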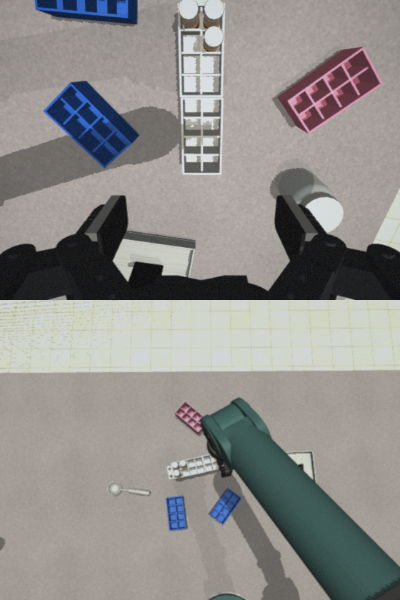

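The racks form one straight block: 235 mm long against 234 mm ideal, in line within 1 mm. The plate is still in the tray, the vials are standing, and the gripper is clear.

```bash
python3 -c "
from h import *
print(job.hand_in())"
```

```text
the job is handed in; nothing more can be done
None
```

I handed the job in at about 27 s of robot time. The plate stands in the steel tray, and the loose rack is butted against the fixed rack with about 1 mm or less of gap and its long sides in line within 1 mm. The last pictures show the vials, jar and spoon undisturbed; the hand-in returned no verdict.

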